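# Find and press the hidden battery door release of a fence energiser

## Task

The battery door of the green fence energiser on the workbench is kept shut by a concealed release: a flush, slightly recessed pad somewhere along the energiser's plain grey panel. Feel across the panel with the fingertips to find the pad, push it in until the battery door springs up by itself, then let the pad come back out and draw the hand clear. Do not touch the door, and leave the screwdriver, the gate hinge and the spirit level lying where they are.

Things in the scene. Friction and masses are not known exactly. Their poses are not given: they have to be found in the camera images.
- energiser: green box fixed to the bench, 200 (x) by 360 (y) by 80 mm high; origin at the centre of its underside, x away from the robot at yaw 0, y along its length, z up. In its top: the plain grey panel on the robot's side and, beyond it, the ribbed grey battery door (75 by 180 mm, centred at x = 37 mm). Two terminal knobs stand 18 mm proud at x = 35, y = -125 and -160 mm
- panel_mid (a point): centre of the visible grey panel, on its surface, at x = -50, y = 0, z = 77 mm of the energiser, same axes. Panel rigid, flat, level, 70 (x) by 148 mm (y), 3 mm below the green top. One opening in it, 50 (x) by 46 mm (y), holds the release pad. The opening's centre lies at x = 0 of this point and anywhere from y = -48 to +48 mm; where is not told and differs each time
- release_pad (a joint): how far the slightly darker grey release pad is pushed straight down, m: 0 at rest, with its surface 2 mm below the panel's; 0.006 fully in. Sprung: starts to move at about 2.5 N, fully in at about 6.5 N. The door is set free from about 0.0045 on; the pad comes back by itself when let go
- battery_door (a joint): opening of the battery door, rad: 0 shut and flush with the green top, 0.75 fully up. Hinged along its edge far from the panel; the edge next to the panel (50 mm from the panel's centre line) rises to 51 mm above the top. A light spring lifts it as soon as the catch lets go, and it stays up
- screwdriver: loose flat-head screwdriver with an orange grip, 200 mm long along its x, lying on the bench near the -y end of the energiser; leave it alone
- gate_hinge: loose galvanised gate hinge, 90 by 94 by 14 mm, origin at the centre of its underside, lying on the bench near the +y end of the energiser; leave it alone
- spirit_level: loose aluminium spirit level standing on its edge, 400 mm long (y), 24 mm wide, 50 mm high, origin at the centre of its underside, on the bench behind the energiser; leave it alone

How it is judged:
By the outcome, as a careful person would: the job done as asked, in the order asked, and still so for the second after the job is handed in, with the robot touching nothing.
It also fails if it takes over 38 s, if anything falls off the work surface, if the arm or the gripper's body presses on something with over 40 N, if the wrist force passes 120 N, or if a joint passes its speed limit or range.

## Robot

A 6-joint arm with a two-finger parallel gripper is mounted at the origin on the work surface. World frame = base frame: x ahead of the robot, y to its left, z up, the work surface at z = 0. Lengths are in m, angles in rad, forces in N, time in s.
With the tool pointing down it reaches from about 0.425 to 0.95 m from the base axis. Payload 3.5 kg.
Tool frame: the origin (TCP) lies midway between the tips of the shut fingers; the grasp point (between the pads) lies ctrl.hold_point_z behind it (ctrl.hold_point_z is the distance from the TCP to the grasp point, in m); z points along the fingers, x is the direction in which the jaws open and shut, and the axes are right-handed (so a half turn about z gives the same grasp; the last joint's range is limited). The gripper opens to 85 mm and grips with 20 to 120 N. Pads are 22 mm wide; open, the fingers measure 114 mm over their backs; the gripper's body (76 mm by 85 mm) begins 54 mm behind the grasp point. The pads swing forward as they close: fully open they stand 13 mm farther back than shut.
Start: joints at [-1.296, 0.286, 1.577, -0, 1.279, -0.15], TCP at [0.278, -0.615, 0.231] pointing down, gripper open.
Joint ranges: [-2.77, 2.77], [-0.9, 2.22], [0.21, 2.48], [-1.53, 4.67], [0.24, 2.81], [-2.84, 2.84]. Speed limits (rad/s): [2.79, 2.79, 3.14, 3.14, 3.14, 3.14].

## Interface

Orientations are given as a unit quaternion [x, y, z, w].
In Python, from plant import ctrl gives the robot as it stands.
- The arm moves only by the tool step_arm, never from a script. Its arguments are lists of equal length, an entry for each row: "gripper": the gripper's target within -1 to 1 (shut at 1, half-way at 0, fully open at -1); "linear": the shift along the tool's x, y, z in m, a list of three; "delta_rot": the turn, a rotation vector about the tool's x, y, z in degrees, a list of three. A call has 1 to 20 rows; each row is the pose to reach, as a shift and turn from the pose commanded when the call began, along the tool's axes at that moment; what a row does not reach only later rows make up. A row lasts 1/8 s, in which the tool goes at most 62.5 mm and 10.7 degrees, less where a joint would pass 70% of its speed; a pose out of reach is approached as far as the arm can. A call with a gripper value outside its range is refused whole. The fingers move at their own pace and stop on an object; "grip_force" is the grip in N (left out, the last holds). Time passes only in rows, so rows that repeat a pose let the fingers close. It gives the time, the measured TCP pose, the force and the opening at its end, in the units of the state.
- ctrl.get_state(): the state, without advancing time (a new reading comes with each control period).
- ctrl.read_camera(name): name is "side" or "top"; returns a dict with "frame" (400x640x3 uint8, red, green, blue), "fx", "fy", "cx", "cy" (pixels), "view" (4x4, takes a point from world to camera coordinates). Camera axes: x right, y down, z forward; pixel columns grow to the right and rows downward; lengths in m; the calibration is good to about 2 mm. A picture is of the moment at which its call begins. There is no depth.
- ctrl.sign_off(): hands the job in, once; it reports no verdict.
The state is a dict: "time": time; "qpos": joint angles; "dq": joint speeds; "joint_efforts": joint torques, N m; "eef_pos": TCP position; "tcp_rot": TCP orientation; "contact_force": force on the tool from outside, world axes, zero at the start; "wrist_torque": the same for the moment, N m; "opening": opening from 0.0 (shut) to 1.0 (fully open).
Only numpy, scipy, OpenCV 4.12 (cv2) and the standard library are available. Lean on these libraries where they do the work, as an engineer would, in place of code of your own. Each camera call takes 0.05 s, during which the arm holds its last target. There are 200 camera calls.

## Working session

There is one attempt and no reset: what is moved stays moved. The work goes in short steps, Python scripts to look and compute and a tool call to move; the robot and the scene stay as the last step left them, time stands still between calls to the robot, and variables do not carry over. Pictures are saved under pics/ and viewed, on a budget of 10 in all, crops included, one or two more only if the job needs it, and the job is handed in when it is done.

Besides the shell and the picture viewer there is one more tool, called as name(argument=value, ...), one argument or row to a line, values as JSON. step_arm: Moves the arm, as the interface text tells. Its arguments: {"type":"object","properties":{"gripper":{"type":"array"},"linear":{"type":"array"},"delta_rot":{"type":"array"},"grip_force":{"type":"number"}},"required":["gripper","linear","delta_rot"]}

```bash
mkdir -p pics; python3 - <<'E'
from plant import ctrl
import cv2,numpy as np
s=ctrl.get_state();print(s['eef_pos'],s['tcp_rot'],s['contact_force'],s['opening'],ctrl.hold_point_z)
for n in('top','side'):
    c=ctrl.read_camera(n);cv2.imwrite(f'pics/{n}0.png',c['frame'][:,:,::-1]);np.savez(f'{n}.npz',**c)
    print(n,c['fx'],c['fy'],c['cx'],c['cy'],np.round(c['view'],3).tolist())
E
```

```text
[ 0.27802151 -0.61435967  0.22993109] [ 8.40270135e-01 -5.42166648e-01 -8.92710455e-04 -7.92863751e-04] [ 0.55417986 -0.24582732 -0.21025552] 1.0013347783293403 0.0187
top 394.5829773121818 394.5829773121818 317.16882913545226 206.1047829849755 [[-0.005, -1.0, 0.002, 0.08], [-0.984, 0.005, -0.179, 0.626], [0.179, -0.003, -0.984, 0.9], [0.0, 0.0, 0.0, 1.0]]
side 373.37243194407534 373.37243194407534 321.32316305722713 201.2252981148593 [[-0.796, -0.605, -0.019, 0.53], [-0.436, 0.594, -0.676, 0.285], [0.42, -0.53, -0.737, 0.724], [0.0, 0.0, 0.0, 1.0]]
```

View pics/top0.png

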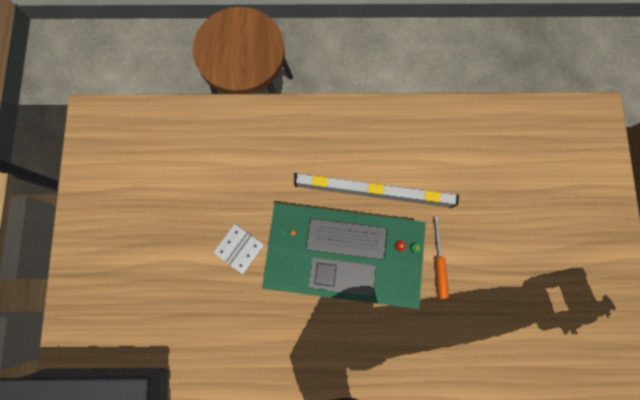

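View pics/side0.png

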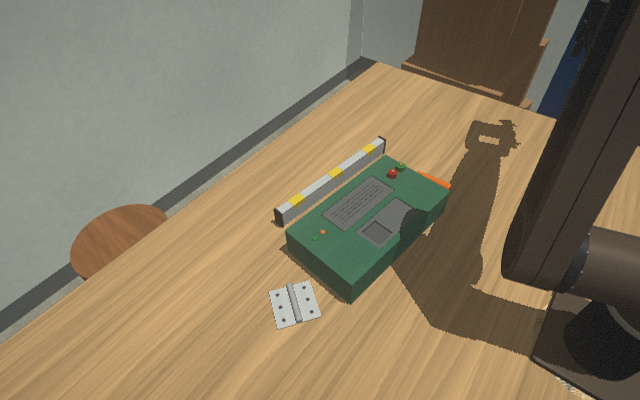

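The top view shows the green box between columns 263 and 426. The grey panel is at about (342,277), with a darker square, probably the pad, at about (326,274). The side view agrees, with the square at about (378,232). The hinge, screwdriver and level are all clear of the panel.

```bash
cat > h.py <<'E'
import numpy as np
def ray(c,u,v,z):
    V=c['view'];R=V[:3,:3];t=V[:3,3];o=-R.T@t
    d=R.T@np.array([(u-c['cx'])/c['fx'],(v-c['cy'])/c['fy'],1.]);return o+d*(z-o[2])/d[2]
def pix(c,p):
    q=c['view'][:3,:3]@p+c['view'][:3,3];return c['fx']*q[0]/q[2]+c['cx'],c['fy']*q[1]/q[2]+c['cy']
E
python3 - <<'E'
import cv2,numpy as np
from h import *
c=dict(np.load('top.npz'));f=c['frame'];hsv=cv2.cvtColor(f,cv2.COLOR_RGB2HSV)
m=cv2.inRange(hsv,(65,90,20),(95,255,255));m=cv2.morphologyEx(m,cv2.MORPH_CLOSE,np.ones((3,3)))
k=max(cv2.findContours(m,0,2)[0],key=cv2.contourArea)
r=cv2.minAreaRect(k);print(r,cv2.approxPolyDP(k,6,True)[:,0].tolist())
for p in cv2.boxPoints(r): print(p,ray(c,*p,.08).round(4))
# panel + door grey regions inside
g=cv2.inRange(hsv,(0,0,30),(180,60,255))
fill=np.zeros_like(m);cv2.drawContours(fill,[k],-1,255,-1);g&=fill
for q in cv2.findContours(g,0,2)[0]:
    if cv2.contourArea(q)>100:
        r=cv2.minAreaRect(q);print('grey',r);print(np.array([ray(c,*p,.077) for p in cv2.boxPoints(r)]).round(4).tolist(),ray(c,*r[0],.077).round(4))
cv2.imwrite('pics/crop.png',cv2.resize(f[190:315,250:440,::-1],None,fx=4,fy=4,interpolation=cv2.INTER_CUBIC))
E
```

```text
((345.672119140625, 255.27212524414062), (156.41250610351562, 85.80795288085938), 7.326406955718994) [[275, 204], [263, 287], [418, 306], [423, 223]]
[262.63318 287.85284] [0.4338 0.202  0.08  ]
[273.57556 202.74544] [0.6309 0.1799 0.08  ]
[428.71106 222.6914 ] [ 0.5815 -0.1847  0.08  ]
[417.76868 307.79883] [ 0.3878 -0.1491  0.08  ]
grey ((342.2066650390625, 276.44482421875), (65.331298828125, 31.891202926635742), 6.842772960662842)
[[0.432, 0.099, 0.077], [0.5037, 0.0901, 0.077], [0.4851, -0.0596, 0.077], [0.4138, -0.0486, 0.077]] [0.4584 0.0202 0.077 ]
grey ((346.5615539550781, 238.50770568847656), (78.63801574707031, 31.876924514770508), 7.125016689300537)
[[0.5206, 0.1043, 0.077], [0.5949, 0.095, 0.077], [0.5708, -0.0882, 0.077], [0.4972, -0.0763, 0.077]] [0.5456 0.0085 0.077 ]
```

View pics/crop.png

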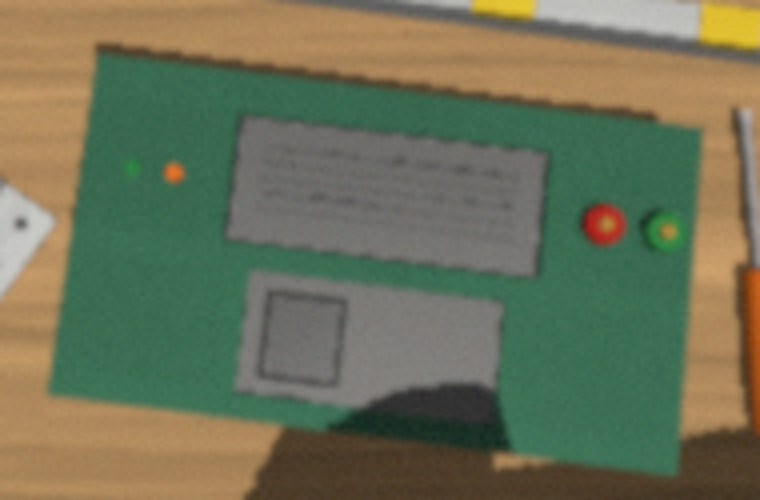

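The crop shows the pad outline clearly. Its corners are (267,292), (346,300), (338,385) and (259,377), so its centre is full-image pixel (325.6,274.6). I'll confirm this by touch before pushing.

```bash
python3 - <<'E'
import cv2,numpy as np
from h import *
from scipy.spatial.transform import Rotation as Rt
from plant import ctrl
t=dict(np.load('top.npz'));s=dict(np.load('side.npz'))
pad=ray(t,325.3,274.4,.076);print('pad',pad,'side px',pix(s,pad))
R=Rt.from_quat(ctrl.get_state()['tcp_rot']).as_matrix();p=ctrl.get_state()['eef_pos']
yw=np.arctan2(.0186,.1497);ax=np.array([np.cos(yw),-np.sin(yw),0]);ay=np.array([np.sin(yw),np.cos(yw),0])
pm=np.array([.4584,.0202,.077]);print('pad in panel',(pad-pm)@ax,(pad-pm)@ay)
tx=-ay;a=np.arctan2(tx@R[:,1],tx@R[:,0]);print('turn tool z deg',np.degrees(a))
for q in([.52,-.3,.2],[pad[0],pad[1],.15]): print(q,R.T@(np.array(q)-p))
cv2.imwrite('pics/crop2.png',cv2.resize(s['frame'][180:270,330:460,::-1],None,fx=5,fy=5,interpolation=cv2.INTER_CUBIC))
E
```

```text
pad [0.46323574 0.05891919 0.076     ] side px (np.float64(377.0136174383943), np.float64(231.34385030886872))
pad in panel 2.4744652294940473e-05 0.039019989364007426
turn tool z deg 31.4232403755484
[0.52, -0.3, 0.2] [-0.18669588 -0.35000921  0.03057558]
[np.float64(0.4632357363431995), np.float64(0.05891919209234781), 0.15] [-0.53700075 -0.44620692  0.08134626]
```

View pics/crop2.png

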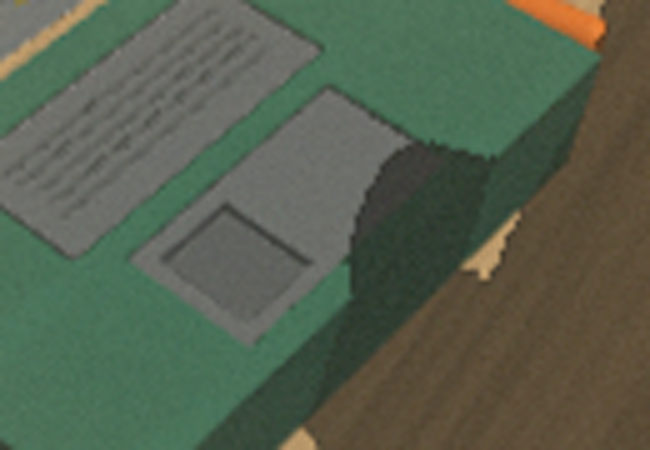

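The side view has the pad at about (377.4,232.4), against (377,231.3) predicted, so the two cameras agree. I'll shut the fingers and move above the panel's plain part.

step_arm(
  gripper=[1, 1, 1, 1, 1, 1, 1, 1, 1, 1, 1, 1, 1, 1, 1, 1, 1, 1, 1, 1],
  linear=[
    [-0.03, -0.058, 0.005],
    [-0.06, -0.115, 0.01],
    [-0.09, -0.172, 0.015],
    [-0.12, -0.23, 0.02],
    [-0.15, -0.285, 0.025],
    [-0.187, -0.35, 0.03],
    [-0.187, -0.35, 0.03],
    [-0.245, -0.363, 0.04],
    [-0.3, -0.375, 0.05],
    [-0.36, -0.389, 0.06],
    [-0.42, -0.402, 0.07],
    [-0.491, -0.418, 0.08],
    [-0.491, -0.418, 0.08],
    [-0.491, -0.418, 0.08],
    [-0.491, -0.418, 0.1],
    [-0.491, -0.418, 0.12],
    [-0.491, -0.418, 0.13],
    [-0.491, -0.418, 0.13],
    [-0.491, -0.418, 0.13],
    [-0.491, -0.418, 0.13],
  ],
  delta_rot=[
    [0, 0, 5],
    [0, 0, 10],
    [0, 0, 15],
    [0, 0, 20],
    [0, 0, 25],
    [0, 0, 31.4],
    [0, 0, 31.4],
    [0, 0, 31.4],
    [0, 0, 31.4],
    [0, 0, 31.4],
    [0, 0, 31.4],
    [0, 0, 31.4],
    [0, 0, 31.4],
    [0, 0, 31.4],
    [0, 0, 31.4],
    [0, 0, 31.4],
    [0, 0, 31.4],
    [0, 0, 31.4],
    [0, 0, 31.4],
    [0, 0, 31.4],
  ],
  grip_force=30,
)

```text
time: 2.6
eef_pos: [0.4574, 0.0044, 0.1022]
tcp_rot: [-0.662, 0.749, -0.001, 0.0]
contact_force: [-0.3, -0.8, -0.4]
opening: 0.001
```

step_arm(
  gripper=[1, 1, 1, 1, 1],
  linear=[
    [0, 0, 0.012],
    [0, 0, 0.021],
    [0, 0, 0.023],
    [0, 0, 0.024],
    [0, 0, 0.024],
  ],
  delta_rot=[
    [0, 0, 0],
    [0, 0, 0],
    [0, 0, 0],
    [0, 0, 0],
    [0, 0, 0],
  ],
)

```text
time: 3.22
eef_pos: [0.4569, 0.0046, 0.0774]
tcp_rot: [-0.662, 0.749, -0.0, 0.0]
contact_force: [-0.2, -0.6, 0.5]
opening: 0.002
```

step_arm(
  gripper=[1, 1],
  linear=[
    [0, 0, 0.001],
    [0, 0, 0.001],
  ],
  delta_rot=[
    [0, 0, 0],
    [0, 0, 0],
  ],
)

```text
time: 3.48
eef_pos: [0.4571, 0.0046, 0.077]
tcp_rot: [-0.662, 0.749, -0.0, 0.0]
contact_force: [-1.4, 0.5, 4.7]
opening: -0.0
```

The panel is felt at z = 0.077 with 4.7 N. Next I'll lift slightly, move over to the suspected pad, and come down past panel height.

step_arm(
  gripper=[1, 1, 1, 1, 1, 1],
  linear=[
    [0, 0, -0.006],
    [-0.028, 0.001, -0.006],
    [-0.055, 0.002, -0.006],
    [-0.055, 0.002, -0.006],
    [-0.055, 0.002, 0.0005],
    [-0.055, 0.002, 0.0005],
  ],
  delta_rot=[
    [0, 0, 0],
    [0, 0, 0],
    [0, 0, 0],
    [0, 0, 0],
    [0, 0, 0],
    [0, 0, 0],
  ],
)

```text
time: 4.22
eef_pos: [0.4612, 0.0589, 0.0753]
tcp_rot: [-0.662, 0.75, 0.0, -0.0]
contact_force: [-0.6, -0.1, -0.3]
opening: 0.003
```

step_arm(
  gripper=[1, 1],
  linear=[
    [0, 0, 0.002],
    [0, 0, 0.002],
  ],
  delta_rot=[
    [0, 0, 0],
    [0, 0, 0],
  ],
)

```text
time: 4.47
eef_pos: [0.4614, 0.0589, 0.0739]
tcp_rot: [-0.662, 0.749, -0.0, -0.0]
contact_force: [-1.2, -0.7, 1.8]
opening: 0.001
```

The tip is below panel level and meets a soft surface, so this is the pad. Pushing it in.

step_arm(
  gripper=[1, 1, 1, 1],
  linear=[
    [0, 0, 0.0015],
    [0, 0, 0.003],
    [0, 0, 0.0045],
    [0, 0, 0.0045],
  ],
  delta_rot=[
    [0, 0, 0],
    [0, 0, 0],
    [0, 0, 0],
    [0, 0, 0],
  ],
)

```text
time: 4.97
eef_pos: [0.4616, 0.0592, 0.0695]
tcp_rot: [-0.662, 0.749, -0.0, -0.0]
contact_force: [-2.6, -1.6, 5.4]
opening: 0.002
```

```bash
python3 - <<'E'
from plant import ctrl
import cv2,numpy as np
f=ctrl.read_camera('side')['frame'][130:310,250:470,::-1];g=ctrl.read_camera('top')['frame'][180:320,230:470,::-1]
print(ctrl.get_state()['contact_force'],ctrl.get_state()['eef_pos'])
f=cv2.resize(f,(390,320));g=cv2.resize(g,(400,320));cv2.imwrite('pics/push.png',np.hstack([f,g]))
E
```

```text
[-2.56188589 -2.55225046  3.89204149] [0.46162408 0.05916321 0.06956187]
```

View pics/push.png

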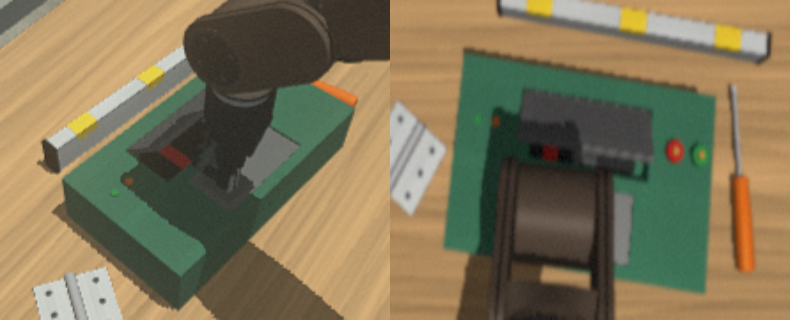

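Both views show the door up with its inside visible, and the hand still on the pad. I'll withdraw straight up, then move aside.

step_arm(
  gripper=[1, 1, 1, 1, 1, 1, 1, 1, 1, 1, 1, 1, 1, 1, 1, 1],
  linear=[
    [0, 0, -0.004],
    [0, 0, -0.012],
    [0, 0, -0.03],
    [0, 0, -0.06],
    [0, 0, -0.1],
    [0, 0, -0.14],
    [0, 0, -0.16],
    [0.05, 0, -0.16],
    [0.1, 0, -0.16],
    [0.15, 0, -0.16],
    [0.2, 0, -0.16],
    [0.25, 0, -0.16],
    [0.28, 0, -0.16],
    [0.28, 0, -0.16],
    [0.28, 0, -0.16],
    [0.28, 0, -0.16],
  ],
  delta_rot=[
    [0, 0, 0],
    [0, 0, 0],
    [0, 0, 0],
    [0, 0, 0],
    [0, 0, 0],
    [0, 0, 0],
    [0, 0, 0],
    [0, 0, 0],
    [0, 0, 0],
    [0, 0, 0],
    [0, 0, 0],
    [0, 0, 0],
    [0, 0, 0],
    [0, 0, 0],
    [0, 0, 0],
    [0, 0, 0],
  ],
)

```text
time: 7.08
eef_pos: [0.4273, -0.2172, 0.2292]
tcp_rot: [-0.663, 0.749, 0.0, 0.0]
contact_force: [-0.3, -0.6, 1.4]
opening: 0.003
```

```bash
python3 - <<'E'
from plant import ctrl
import cv2,numpy as np
f=ctrl.read_camera('side')['frame'][130:340,230:480,::-1];g=ctrl.read_camera('top')['frame'][160:320,200:470,::-1]
s=ctrl.get_state();print(s['contact_force'],s['eef_pos'],s['time'],abs(s['dq']).max())
f=cv2.resize(f,(390,328));g=cv2.resize(g,(405,328))
cv2.imwrite('pics/end.png',np.hstack([f,g]))
E
```

```text
[0.04457519 0.05507183 0.41372211] [ 0.42729292 -0.21737807  0.22931931] 7.175 0.0037835986304576574
```

View pics/end.png

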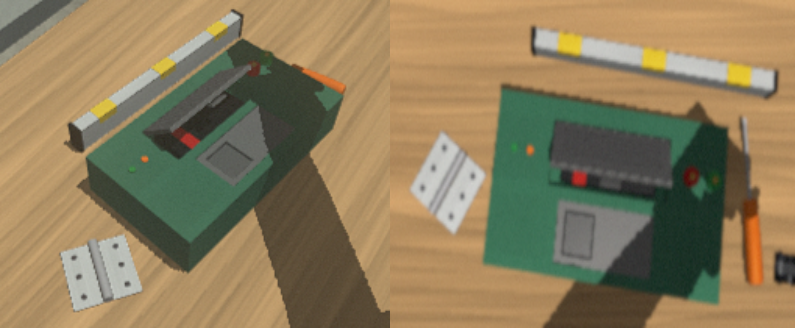

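The door is up, the pad is back out, the loose items lie where they were, and the arm is clear. Handing in.

```bash
python3 -c "
from plant import ctrl
print(ctrl.sign_off())"
```

```text
the job is handed in; nothing more can be done
None
```

The battery door sprang open and I handed the job in at about 7.2 s of the 38 s allowed; the hand-in gives no verdict.

- **Finding the pad:** Both cameras showed the pad's outline, about 39 mm towards +y from the panel centre. I checked it by touch at two spots rather than sweeping the whole panel. The plain panel was hard at z = 0.077 m, and at the outline the fingertips went below that level onto a soft surface.
- **Pushing it in:** I pushed the tip down to z = 0.0695 m, about 5.5 mm of pad travel, with roughly 5 N, and the door came up.
- **Drawing clear:** I lifted straight up and moved aside.
- **Last checks:** In the final pictures the door is up and the pad looks back at rest. The screwdriver, hinge and level look unmoved by eye; I did not measure them. The arm was still and the force reading was near zero.

No check failed. While pushing, I saw about 2.5 N of sideways force. I took it to be friction on the pad and did not look into it further.

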